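# Load a probe barrel into the V-block soldering jig and seat it on its back stop

### The job

Load the steel probe barrel into the soldering jig: lay it in the open front of the two V-blocks with its tapered nose towards the jig's stop and its brass solder cup to the near side, then slide it under the sprung roller until the nose is pressed firmly home against the back stop and the barrel beds on both flanks of the V. Ease it home: the stop is only lightly nipped and must not be shoved off its setting. Let go, and leave the tools and parts lying around where they are.

Things in the scene. Friction and masses are not known exactly. Their poses are not given: they have to be found in the camera images.
- barrel: Probe barrel, 110 to 180 g, lying on the 2 mm thick green mat: bright round steel, 20 mm in diameter, 146 mm long overall. At the -x end its last 12 mm is the smooth brass solder cup, 13.6 mm in diameter; at the +x end is the nose, tapered over 9 mm to a flat tip 13.6 mm in diameter. Two thin black rings near the cup. Origin on its axis midway between the end faces; x along the axis to the nose; rolled to any angle.
- barrel_nose (a point): Centre of the flat nose tip of the barrel, on its axis (the +x end, 73 mm from the barrel's origin).
- barrel_tail (a point): Centre of the flat end face of the brass solder cup, on the barrel's axis (the -x end, 73 mm from the barrel's origin).
- jig: Soldering jig, fixed: dark plate 204 x 78 x 10 mm (x -74 to +130 mm) with two steel V-blocks in line and an aluminium post behind them, 71 mm high. Origin on the plate's underside; x along the V away from the robot (insertion direction), y left, z up. A bedded barrel has its axis at y = 0, z = 48 mm. Laid in the open front, its nose belongs at about x = +36 mm and its cup sticks out in front.
- v_front (a point): Point on the axis of a bedded barrel (z 48 mm over the plate's underside), at the near face of the front V-block: x = -56 mm in the jig frame. The front V-block reaches to x = -38, then a 66 mm gap open down to the plate leaves room for fingers, and the rear V-block runs from x = +28 to +74 mm.
- roller_spot (a point): Top of a bedded barrel (z = 58 mm) under the sprung brass roller, x = +46 mm in the jig frame. The roller, on a dark arm pivoted on the post, hangs 2.5 mm lower and is lifted by the nose's taper: while the nose goes from x = +44 to +56 mm the push rises to 5 to 10 N, then the barrel slides with 2 to 6 N. It presses down with about 6 N. Pressing down on the cup while pushing adds drag.
- stop_post (a point): Where the back stop leaves the near face of the post, on the barrel's axis, x = +90 mm in the jig frame. The stop is a steel rod 12 mm in diameter with a flat face (stop_face in the rules); the face is set differently each time, anywhere from x = +60 to +86 mm, and is not measured. It is lightly nipped: firmly home is 4 to 5 N on its face, and from about 5.5 N it slips back.
- roller_arm: The dark arm with the brass roller, 64 mm long, hinged on the post; origin on its pivot, 53 mm behind the roller; it lifts only when the barrel's nose is pushed under it.
- flank_left: Left (+y) halves of both V-blocks with their 45 degree flanks, fixed to the jig; same origin and axes as the jig. The blocks are 51 mm wide over all, their tops are at z = 50.5 mm, and the groove is 33 mm wide at the top.
- flank_right: Right (-y) halves of both V-blocks with their 45 degree flanks, fixed to the jig; same origin and axes as the jig.
- driver_black: Bystander: black precision screwdriver, 125 mm long, 11 mm thick, lying on the mat; its y axis runs along it, origin under its middle.
- tin: Bystander: round grey tin with a lid, 59 mm in diameter, 24 mm high, on the bench in front of the jig; origin under its centre.
- connector_shell: Bystander: pale circular connector shell about 28 x 30 x 27 mm on the mat; origin under its centre.
Not all that is in view belongs to the job. There is more than one size of the barrel; the one meant has the size given above.

How it is judged (in metres and radians):
On the way:
1. the barrel is pressed home: its nose bears on the back stop while it beds on both flanks (contact force between barrel and stop above 3.5 N and contact force between barrel and flank_left above 0.3 N and contact force between barrel and flank_right above 0.3 N and angle between the x axis of barrel and the x axis of jig, either way round below 0.03 rad), for 0.1 s.
At the end, for the whole second after the job is handed in: the barrel lies still along the V (within 0.03 rad), touching both flanks, held down by the sprung roller, with the nose tip within 2 mm of the back stop's face (distance between barrel_nose and stop_face below 0.002 m and contact force between barrel and flank_left above 0.3 N and contact force between barrel and flank_right above 0.3 N and angle between the x axis of barrel and the x axis of jig, either way round below 0.03 rad and contact force between barrel and roller_arm above 1 N and linear speed of barrel below 0.01 m/s).
It fails at once if the back stop has been pushed more than 1.5 mm off its setting (distance of stop_face from where it was at the start of the episode above 0.0015 m).
It fails at once if the precision screwdriver is shifted by more than 20 mm (distance of driver_black from where it was at the start of the episode above 0.02 m).
It fails at once if the tin is shifted by more than 20 mm (distance of tin from where it was at the start of the episode above 0.02 m).
It fails at once if the connector shell is shifted by more than 20 mm (distance of connector_shell from where it was at the start of the episode above 0.02 m).
It also fails if it takes over 72 s, if anything falls off the work surface, if the arm or the gripper's body presses on something with over 40 N, if the wrist force passes 120 N, or if a joint passes its speed limit or range.

### The arm

A 6-joint arm with a two-finger parallel gripper is mounted at the origin on a cart in front of the work surface, level with it; the furniture and walls round the work are solid. World frame = base frame: x ahead of the robot, y to its left, z up, the work surface at z = 0. Lengths are in mm, angles in rad, forces in N, time in s.
With the tool pointing down it reaches from about 350 to 975 mm from the base axis. Payload 7.1 kg.
Tool frame: the origin (TCP) lies between the finger pads; the fingertips stand 19 mm ahead of it and the grasp point (between the pads) is the TCP (ctrl.finger_overhang is the distance from the TCP to the fingertips, in mm); z points along the fingers, y is the line along which they close (so a half turn about z gives the same grasp; the last joint's range is limited). The gripper opens to 88 mm and grips with 3 to 60 N. Pads are 20 mm wide; open, the fingers measure 115 mm over their backs; the gripper's body (75 mm by 178 mm) begins 61 mm behind the grasp point.
Start: joints at [-1.123, 0.423, 1.63, -0, 1.089, -0.019], TCP at [281.283, -558.108, 214.275] pointing down, gripper open.
Joint ranges: [-3, 3], [-0.9, 2.11], [0.09, 2.58], [-1.31, 4.45], [0.11, 2.69], [-2.54, 2.54]. Speed limits (rad/s): [2.39, 2.39, 3.01, 3.14, 3.14, 3.14].

### API

Orientations are given as a rotation vector (axis times angle).
In Python, from workcell import ctrl gives the robot as it stands. The module is installed in compiled form; this text tells all that it offers.
- The arm moves only by the tool arm_command, never from a script. Its argument "rows" is one flat list of numbers, 7 for each row, row after row: the turn, a rotation vector about the tool's x, y, z scaled (see below), then the shift along the tool's x, y, z scaled (see below), then the opening, from -1 (shut) to 1 (fully open). A call has 1 to 5 rows; each row is the pose to reach, as a shift and turn from the pose commanded when the call began, along the tool's axes at that moment, turning the shorter way round; what a row does not reach only later rows make up. The controller multiplies each number of a shift by 80 mm and each number of a turn by 180 degrees. A row lasts 1/10 s, in which the tool goes at most 50 mm and 8.59 degrees, less where a joint would pass 70% of its speed; a pose out of reach is approached as far as the arm can. A call with a number of a shift or a turn outside -1 to 1 is refused whole. A call with a gripper value outside its range is refused whole. The fingers move at their own pace and stop on an object; the grip force is fixed at half the most. Time passes only in rows, so rows that repeat a pose let the fingers close. It gives the time, the measured TCP pose, the force, the opening and the grip force at its end, in the units of the state.
- ctrl.get_obs(): the state, without advancing time (a new reading comes with each control period).
- ctrl.get_image(name): name is "scene" or "top" or "wrist"; returns (picture, depth): 420x560x3 uint8, red, green, blue; 420x560 float32, mm along the optical axis (not along the pixel's ray), 0 where there is no reading.
- ctrl.camera_params(name): a dict with "camera_matrix" (3x3 intrinsics, pixels), "world_to_cam" (4x4, takes a point from world to camera coordinates); the wrist camera has in their place "tool_from_camera" (4x4, takes a point from camera to tool coordinates, whose origin is the TCP and whose axes are the flange's). Camera axes: x right, y down, z forward; pixel columns grow to the right and rows downward; lengths in mm; the calibration is good to about 2 mm. A picture is of the moment at which its call begins: read the wrist's pose just before it. camera_params takes no time and is no camera call.
- ctrl.close_job(): hands the job in; it is judged then, once.
The state is a dict: "t": time; "qpos": joint angles; "qvel": joint speeds; "joint_torque": joint torques, N m; "ee_pos": TCP position; "orientation": TCP orientation; "ft_force": force on the tool from outside, world axes, zero at the start; "moment": the same for the moment, N m; "width": finger opening in mm; "grasp_force": force on a finger pad.
Only numpy, scipy, OpenCV 4.12 (cv2) and the standard library are available. Lean on these libraries where they do the work, as an engineer would, in place of code of your own. Each camera call takes 0.05 s, during which the arm holds its last target. There are 200 camera calls.

## Working session

There is one attempt and no reset: what is moved stays moved. The work goes in short steps, Python scripts to look and compute and a tool call to move; the robot and the scene stay as the last step left them, time stands still between calls to the robot, and variables do not carry over. Pictures are saved under pics/ and viewed, at most 10 in all, crops included, and the job is handed in when it is done.

Besides the shell and the picture viewer there is one more tool, called after "Call:" as name(argument=value, ...) on one line, values as JSON. arm_command: Moves the arm, as the interface text tells. Shifts and turns lie within -1 to 1; 1 stands for 80 mm of shift or 180 degrees of turn. Its arguments: {"type":"object","properties":{"rows":{"type":"array","items":{"type":"number"}}},"required":["rows"]}

```bash
mkdir -p pics; cat > h.py <<'E'
import numpy as np, cv2
from workcell import ctrl
from scipy.spatial.transform import Rotation as R
def look(n,f):
    o=ctrl.get_obs(); im,d=ctrl.get_image(n); p=ctrl.camera_params(n)
    K=np.array(p['camera_matrix'])
    if n=='wrist':
        T=np.eye(4);T[:3,:3]=R.from_rotvec(o['orientation']).as_matrix();T[:3,3]=o['ee_pos']
        C=T@np.array(p['tool_from_camera'])
    else: C=np.linalg.inv(np.array(p['world_to_cam']))
    cv2.imwrite(f'pics/{f}.png',im[:,:,::-1]); np.savez(f'pics/{f}.npz',im=im,d=d,K=K,C=C)
    return im,d,K,C
def load(f):
    z=np.load(f'pics/{f}.npz'); return z['im'],z['d'],z['K'],z['C']
def ray(K,C,u,v):
    r=C[:3,:3]@np.linalg.solve(K,[u,v,1.]); return C[:3,3],r
def onz(K,C,u,v,z):
    o,r=ray(K,C,u,v); return o+r*(z-o[2])/r[2]
def dep(K,C,d,u,v):
    o,r=ray(K,C,u,v); return o+r*d[int(v),int(u)]
def proj(K,C,P):
    q=np.linalg.inv(C)@np.append(P,1); q=K@q[:3]; return q[:2]/q[2]
E
python3 - <<'E'
from h import *
print(ctrl.get_obs())
for n in('scene','top'):
    im,d,K,C=look(n,n); print(n,K[0,0],C.round(2).tolist())
E
```

```text
{'t': 0.0, 'qpos': array([-1.12300284e+00,  4.23844354e-01,  1.63071226e+00, -4.05584981e-05,
        1.08860356e+00, -1.89877584e-02]), 'qvel': array([-0.00137605, -0.0004407 ,  0.00178611, -0.0004147 ,  0.00208956,
       -0.00181306]), 'joint_torque': array([ 1.11966106e-03, -5.44622934e+01, -2.73658794e+01,  6.44807238e-02,
        2.29094370e-02, -1.33344074e-04]), 'ee_pos': array([ 281.02389858, -557.59851782,  213.49077603]), 'orientation': array([-3.05492765e+00, -7.26256117e-01,  5.78729994e-04]), 'ft_force': array([0.55364189, 0.18343179, 0.14817457]), 'moment': array([-0.06132868,  0.04551317, -0.00138837]), 'grasp_force': 0.0, 'width': 87.95036498255553}
scene 496.1058019302361 [[0.81, -0.3, 0.5, -44.51], [-0.59, -0.44, 0.68, -1165.27], [0.02, -0.84, -0.54, 641.57], [0.0, 0.0, 0.0, 1.0]]
top 448.0096291059905 [[-0.0, -0.99, 0.12, 370.85], [-1.0, 0.0, 0.02, -452.71], [-0.02, -0.12, -0.99, 1096.72], [0.0, 0.0, 0.0, 1.0]]
```

```bash
ls pics
```

```text
scene.npz
scene.png
top.npz
top.png
```

View pics/top.png

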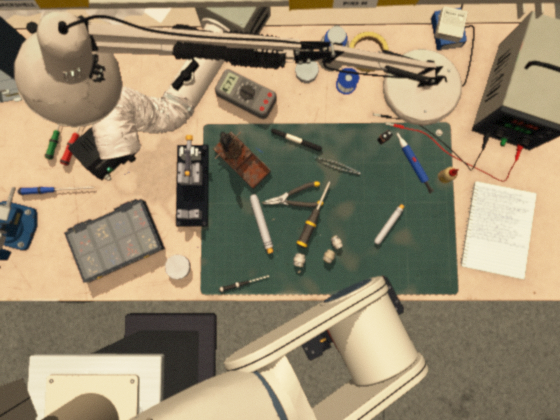

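View pics/scene.png

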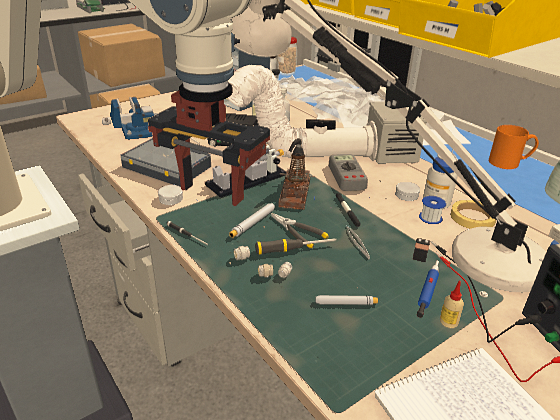

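Top: the long white/steel rod runs from about (255,195) to its brass cup at (270,252). A shorter one runs (378,243)–(403,206), and a black marker lies at (296,140). The jig is at (192,183), the tin at (177,267) and the connector shells at about (300,260), (329,257) and (337,242). In the scene view the long rod is at (250,220) and the short one at (346,300). Candidates for the barrel: the long rod (262,223), the short rod (390,224) and the marker (296,140). I'll measure them.

```bash
cat >> h.py <<'E'
def rod(im,box,z,K,C,thr=150):
    u0,v0,u1,v1=box; s=im[v0:v1,u0:u1].astype(int)
    m=((s[:,:,0]>thr)&(s[:,:,0]-s[:,:,1]<90)).astype(np.uint8)
    n,l,st,_=cv2.connectedComponentsWithStats(m); k=1+st[1:,4].argmax()
    v,u=np.nonzero(l==k); P=np.array([onz(K,C,a+u0,b+v0,z) for a,b in zip(u,v)])[:,:2]
    c=P.mean(0); w,V=np.linalg.eigh(np.cov((P-c).T)); a=V[:,1]; a*=np.sign(a[0])
    t=(P-c)@a; s=(P-c)@V[:,0]; return c+a*(t.max()+t.min())/2,a,np.ptp(t),np.ptp(s),(u.min()+u0,v.min()+v0,u.max()+u0,v.max()+v0)
E
python3 - <<'E'
from h import *
im,d,K,C=load('top')
for b in((240,185,285,262),(368,198,412,252)): print(rod(im,b,15,K,C,130))
for u,v in((262,223),(390,224),(300,260),(315,215),(177,267),(186,185),(192,150),(192,210),(188,140)): print((u,v),dep(K,C,d,u,v).round(1), im[v,u])
for u,v in((178,145),(208,145),(178,226),(208,226)): print(onz(K,C,u,v,10).round(1))
c=im[125:275,160:300,::-1]; cv2.imwrite('pics/c1.png',cv2.resize(c,None,fx=4,fy=4,interpolation=cv2.INTER_CUBIC))
E
```

```text
(array([ 465.4747855 , -398.16609683]), array([0.95371447, 0.30071366]), np.float64(147.9338856295392), np.float64(19.016531783764286), (np.int64(250), np.int64(194), np.int64(272), np.int64(252)))
(array([ 464.19509357, -706.49538866]), array([ 0.81035031, -0.58594571]), np.float64(113.8862047024205), np.float64(15.163698614310352), (np.int64(375), np.int64(204), np.int64(403), np.int64(243)))
(262, 223) [ 465.1 -400.2   18.5] [228 211 189]
(390, 224) [ 462.1 -707.7   19.2] [219 203 180]
(300, 260) [ 376.2 -490.9   30.7] [235 217 180]
(315, 215) [ 483.3 -527.6   27.4] [100  83  67]
(177, 267) [ 359.7 -197.8   24.3] [229 212 183]
(186, 185) [ 559.9 -212.3   12.7] [34 33 32]
(192, 150) [ 631.8 -238.6   76.1] [239 232 210]
(192, 210) [ 493.9 -235.4   46.4] [130 119 107]
(188, 140) [ 659.9 -225.4   61.6] [164 139 109]
[ 661.6 -189.3   10. ]
[ 661.2 -264.5   10. ]
[ 458.9 -194.4   10. ]
[ 458.8 -267.9   10. ]
```

View pics/c1.png

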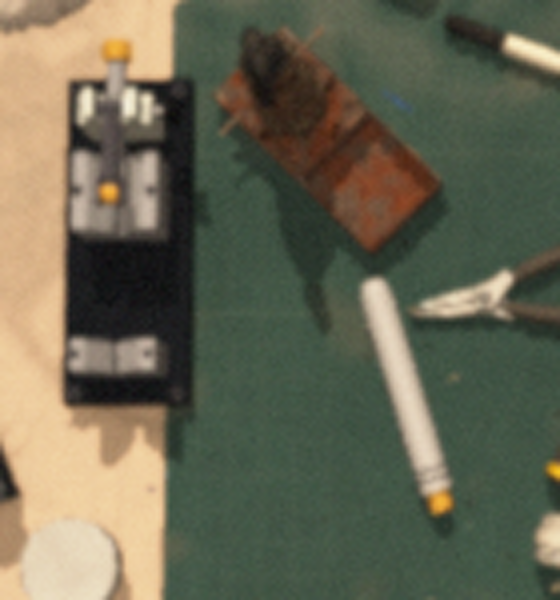

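The crop confirms it: the long rod (tip crop (375,280), brass cup (440,503), two black rings) measures 148 × 19 mm, so this is the one. The jig, its V-blocks, brass roller at crop (108,192) and post are seen clearly. Next I go above the barrel.

```bash
cat >> h.py <<'E'
def plan(P,yaw,ncall=1):
    """tool x at world yaw (deg), pointing down; prints scaled turn & shift from the present pose"""
    o=ctrl.get_obs(); R0=R.from_rotvec(o['orientation']).as_matrix()
    y=np.deg2rad(yaw); Rt=np.array([[np.cos(y),np.sin(y),0],[np.sin(y),-np.cos(y),0],[0,0,-1]])
    rv=R.from_matrix(R0.T@Rt).as_rotvec(); s=R0.T@(np.array(P)-o['ee_pos'])
    print('pos',o['ee_pos'].round(1),'yawx',np.rad2deg(np.arctan2(R0[1,0],R0[0,0])).round(2),'turn',(rv/np.pi).round(4),'shift',(s/80).round(3),'mm',s.round(1), 'in tgt frame',(Rt.T@(np.array(P)-o['ee_pos'])/80).round(3))
E
python3 - <<'E'
from h import *
for y in (17.5,-162.5): plan([465,-398,214],y)
p=ctrl.camera_params('wrist'); print(np.array(p['tool_from_camera']).round(2).tolist(), np.array(p['camera_matrix'])[0,0])
E
```

```text
pos [ 281.1 -557.7  213.6] yawx 26.75 turn [-0.0004  0.      0.0514] shift [ 2.951 -0.748 -0.004] mm [236.1 -59.8  -0.3] in tgt frame [ 2.793 -1.212 -0.005]
pos [ 281.1 -557.7  213.6] yawx 26.75 turn [-1.000e-04 -6.000e-04 -9.486e-01] shift [ 2.951 -0.748 -0.004] mm [236.1 -59.8  -0.3] in tgt frame [-2.793  1.212 -0.005]
[[-0.0, -0.96, -0.27, 75.44], [1.0, -0.0, -0.0, 0.75], [0.0, -0.27, 0.96, -169.88], [0.0, 0.0, 0.0, 1.0]] 330.95113057962345
```

Call:
arm_command(rows=[0, 0, 0.0514, 1, -0.25, 0, 0, 0, 0, 0.0514, 1, -0.25, 0, 0, 0, 0, 0.0514, 1, -0.25, 0, 0])

```text
t: 0.4
ee_pos: [345.9, -501.7, 213.8]
orientation: [-3.103, -0.482, -0.0]
ft_force: [-1.4, 0.5, -0.4]
width: 67.1
grasp_force: 0.0
```

Call:
arm_command(rows=[0, 0, 0, 0.92, -0.4, 0, 0, 0, 0, 0, 0.92, -0.4, 0, 0])

```text
t: 0.6
ee_pos: [404.9, -450.8, 214.0]
orientation: [-3.105, -0.477, 0.0]
ft_force: [0.2, -0.7, -1.1]
width: 51.2
grasp_force: 0.0
```

Call:
arm_command(rows=[0, 0, 0, 0.92, -0.4, 0, 0, 0, 0, 0, 0.92, -0.4, 0, 0, 0, 0, 0, 0.92, -0.4, 0, 0])

```text
t: 0.9
ee_pos: [466.9, -397.1, 214.0]
orientation: [-3.104, -0.484, -0.0]
ft_force: [0.8, -0.7, 0.7]
width: 44.2
grasp_force: 0.0
```

```bash
python3 - <<'E'
from h import *
im,d,K,C=look('wrist','w1'); o=ctrl.get_obs(); print(o['t'],o['ee_pos'],o['width'])
plan([465,-398,214],17.5)
for P in ([465,-398,12],[465+70,-398+22,12],[465-70,-398-22,12]): print(proj(K,C,np.array(P)))
E
```

```text
0.95 [ 465.52380255 -398.25942279  213.93957373] 43.48533444025029
pos [ 465.5 -398.3  213.9] yawx 17.68 turn [-0.0001  0.0002  0.001 ] shift [-0.005 -0.005 -0.001] mm [-0.4 -0.4 -0.1] in tgt frame [-0.005 -0.005 -0.001]
[279.09000217 191.31387349]
[279.27745028 124.87968275]
[278.9214891  251.03722291]
```

View pics/w1.png

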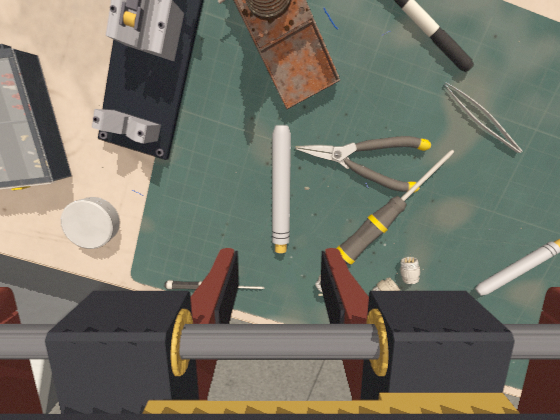

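Wrist view: the barrel lies upright in the picture, with its nose at (281,125), rings at about (280,235) and cup end at (280,252). The front V-block is at (128,125), the tin at (90,222) and the pliers' tip at (300,150), which is clear of a half-open gripper.

```bash
python3 - <<'E'
from h import *
im,d,K,C=load('w1')
c,a,L,W,b=rod(im,(262,110,298,260),12,K,C,130); print(c,np.rad2deg(np.arctan2(a[1],a[0])),L,W,b)
# height from two views: barrel centre line in top & wrist -> ring/nose depth
for v in (150,190,220): print(dep(K,C,d,281,v).round(1))
# triangulate nose tip & cup end: wrist vs top
t=load('top'); ct,at,Lt,Wt,bt=rod(t[0],(240,185,285,262),12,t[2],t[3],130); print(ct,at,Lt,bt)
for uw,ut in (((281.3,125),(253.8,194.5)),((280.3,252.5),(269.8,252.8))):
    o1,r1=ray(K,C,*uw);o2,r2=ray(t[2],t[3],*ut)
    s=np.linalg.lstsq(np.c_[r1,-r2],o2-o1,rcond=None)[0]; print((o1+r1*s[0]).round(1),(o2+r2*s[1]).round(1))
# nose -> where
plan([c[0]+a[0]*10,c[1]+a[1]*10,23],np.rad2deg(np.arctan2(a[1],a[0])))
E
```

```text
[ 465.01606195 -400.31655578] 17.289417613165632 147.93936887358606 20.176995812158438 (np.int64(272), np.int64(125), np.int64(290), np.int64(252))
[ 510.7 -385.7   21. ]
[ 469.  -399.    21.9]
[ 435.6 -409.6   21. ]
[ 465.7372265  -398.01481851] [0.95371447 0.30071366] 148.34416131093846 (np.int64(250), np.int64(194), np.int64(272), np.int64(252))
[ 535.5 -378.1   10. ] [ 536.1 -379.4   10. ]
[ 394.6 -421.9   14.3] [ 393.5 -419.    14.4]
pos [ 465.5 -398.3  213.9] yawx 17.68 turn [-0.0001  0.0002  0.0021] shift [0.112 0.024 2.387] mm [  9.    1.9 190.9] in tgt frame [0.111 0.023 2.387]
```

The height agrees across views: the axis is at about 12 mm and the top at about 22 mm. I go down to the grasp point, 10 mm ahead of the barrel's middle.

Call:
arm_command(rows=[0, 0, -0.002, 0.12, 0.02, 0.8, 0, 0, 0, -0.002, 0.12, 0.02, 0.8, 0])

```text
t: 1.15
ee_pos: [472.1, -397.0, 146.7]
orientation: [-3.1, -0.486, 0.006]
ft_force: [-0.7, 0.2, -0.1]
width: 43.8
grasp_force: 0.0
```

Call:
arm_command(rows=[0, 0, 0, 0, 0, 0.8, 0, 0, 0, 0, 0, 0, 0.8, 0])

```text
t: 1.35
ee_pos: [471.1, -396.5, 82.2]
orientation: [-3.098, -0.485, 0.008]
ft_force: [0.2, -0.9, -0.6]
width: 44.3
grasp_force: 0.0
```

Call:
arm_command(rows=[0, 0, 0, 0, 0, 0.5, 0, 0, 0, 0, 0, 0, 0.76, 0, 0, 0, 0, 0, 0, 0.78, 0, 0, 0, 0, 0, 0, 0.78, 0])

```text
t: 1.75
ee_pos: [474.2, -398.3, 24.5]
orientation: [-3.103, -0.486, 0.001]
ft_force: [0.5, 0.0, -1.0]
width: 43.6
grasp_force: 0.0
```

Call:
arm_command(rows=[0, 0, 0, 0, 0, 0, -1, 0, 0, 0, 0, 0, 0, -1, 0, 0, 0, 0, 0, 0, -1, 0, 0, 0, 0, 0, 0, -1, 0, 0, 0, 0, 0, 0, -1])

```text
t: 2.25
ee_pos: [474.7, -397.7, 24.3]
orientation: [3.103, 0.488, 0.001]
ft_force: [-0.0, -0.5, 0.1]
width: 7.0
grasp_force: 0.0
```

The fingers have closed to 7 mm with no force, so I look.

```bash
python3 - <<'E'
from h import *
im,d,K,C=look('wrist','w2'); o=ctrl.get_obs(); print(o['t'],o['ee_pos'],o['width'],o['grasp_force'])
look('scene','s2'); im=load('s2')[0]
a=cv2.resize(im[110:290,120:360,::-1],(800,600),interpolation=cv2.INTER_CUBIC)
w=load('w2')[0][:,:,::-1]
cv2.imwrite('pics/c2.png',np.hstack([cv2.resize(a,(400,300)),cv2.resize(w,(400,300))]))
E
```

```text
2.3 [ 474.60334415 -397.59577907   24.13034658] 3.101710590939651 0.0
```

View pics/c2.png

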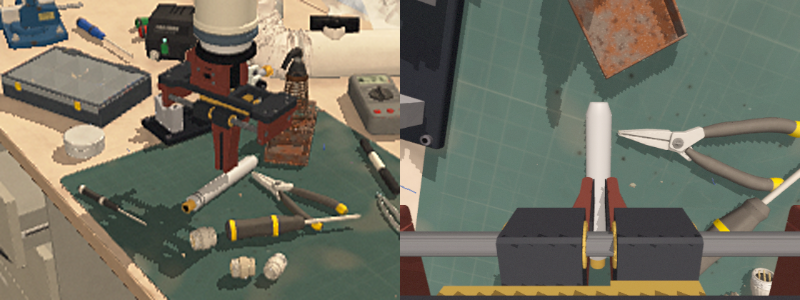

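```bash
python3 - <<'E'
from h import *
im,d,K,C=load('w2'); print(ctrl.finger_overhang, ctrl.get_obs()['width'])
for v in (160,200,235,250,260,270,280):
    print(v,[(u,dep(K,C,d,u,v)[1:].round(0).tolist()) for u in range(252,310,6)])
a=im[140:380,190:370,::-1]
s=load('s2')[0][150:250,200:300,::-1]
cv2.imwrite('pics/c3.png',np.hstack([cv2.resize(a,(390,520),interpolation=cv2.INTER_CUBIC),cv2.resize(s,(400,520),interpolation=cv2.INTER_CUBIC)]))
E
```

```text
19.0 1.0537559061855024
160 [(252, [-367.0, 1.0]), (258, [-370.0, 2.0]), (264, [-374.0, 18.0]), (270, [-377.0, 20.0]), (276, [-380.0, 21.0]), (282, [-383.0, 21.0]), (288, [-386.0, 20.0]), (294, [-389.0, 17.0]), (300, [-393.0, 3.0]), (306, [-397.0, 1.0])]
200 [(252, [-374.0, 1.0]), (258, [-377.0, 1.0]), (264, [-380.0, 18.0]), (270, [-383.0, 20.0]), (276, [-386.0, 22.0]), (282, [-389.0, 21.0]), (288, [-392.0, 19.0]), (294, [-396.0, 15.0]), (300, [-401.0, 1.0]), (306, [-404.0, 1.0])]
235 [(252, [-380.0, 2.0]), (258, [-383.0, 1.0]), (264, [-386.0, 17.0]), (270, [-389.0, 21.0]), (276, [-392.0, 22.0]), (282, [-395.0, 21.0]), (288, [-399.0, 20.0]), (294, [-403.0, 14.0]), (300, [-408.0, 1.0]), (306, [-411.0, 2.0])]
250 [(252, [-383.0, 2.0]), (258, [-384.0, 35.0]), (264, [-387.0, 36.0]), (270, [-392.0, 21.0]), (276, [-395.0, 22.0]), (282, [-398.0, 21.0]), (288, [-401.0, 20.0]), (294, [-402.0, 35.0]), (300, [-405.0, 35.0]), (306, [-415.0, 2.0])]
260 [(252, [-375.0, 194.0]), (258, [-385.0, 48.0]), (264, [-388.0, 47.0]), (270, [-391.0, 45.0]), (276, [-397.0, 21.0]), (282, [-400.0, 21.0]), (288, [-399.0, 44.0]), (294, [-401.0, 48.0]), (300, [-404.0, 47.0]), (306, [-417.0, 1.0])]
270 [(252, [-383.0, 59.0]), (258, [-386.0, 59.0]), (264, [-388.0, 59.0]), (270, [-391.0, 56.0]), (276, [-398.0, 23.0]), (282, [-402.0, 21.0]), (288, [-399.0, 57.0]), (294, [-401.0, 60.0]), (300, [-404.0, 59.0]), (306, [-406.0, 59.0])]
280 [(252, [-384.0, 68.0]), (258, [-386.0, 69.0]), (264, [-389.0, 69.0]), (270, [-391.0, 66.0]), (276, [-400.0, 22.0]), (282, [-404.0, 22.0]), (288, [-399.0, 63.0]), (294, [-400.0, 69.0]), (300, [-403.0, 69.0]), (306, [-406.0, 68.0])]
```

View pics/c3.png

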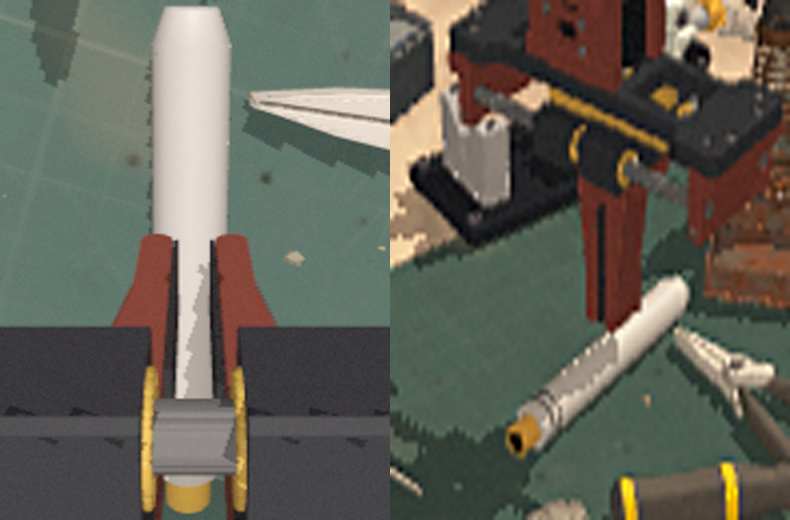

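```bash
python3 - <<'E'
from h import *
im,d,K,C=load('w2'); T=ctrl.get_obs(); M=np.eye(4);M[:3,:3]=R.from_rotvec(T['orientation']).as_matrix();M[:3,3]=T['ee_pos']
for p in ((10,6,19),(10,6,0),(10,6,-10),(0,0,19)): print(p,proj(K,C,(M@np.append(p,1))[:3]))
for u,v in((262,252),(262,256),(298,252)): print((np.linalg.inv(M)@np.append(dep(K,C,d,u,v),1)).round(1))
s=load('s2')
for u in (252,256,260): print(u,[(v,dep(s[2],s[3],s[1],u,v).round(0).tolist(),s[0][v,u].tolist()) for v in range(202,218,2)])
E
```

```text
(10, 6, 19) [287.95077931 233.67654423]
(10, 6, 0) [288.84138206 245.02877692]
(10, 6, -10) [289.38608578 251.97194362]
(0, 0, 19) [278.06680361 249.14708052]
[ 11.4  -8.  -13.5   1. ]
[ 11.3  -7.8 -18.4   1. ]
[ 12.   10.2 -14.9   1. ]
252 [(202, [467.0, -396.0, 56.0], [23, 26, 29]), (204, [465.0, -400.0, 54.0], [18, 26, 30]), (206, [464.0, -401.0, 49.0], [16, 24, 25]), (208, [466.0, -398.0, 42.0], [19, 25, 29]), (210, [465.0, -401.0, 39.0], [18, 25, 26]), (212, [492.0, -360.0, 1.0], [78, 96, 82]), (214, [487.0, -366.0, 1.0], [87, 93, 83]), (216, [465.0, -400.0, 22.0], [148, 135, 122])]
256 [(202, [468.0, -412.0, 64.0], [105, 48, 39]), (204, [469.0, -410.0, 58.0], [103, 49, 37]), (206, [468.0, -411.0, 53.0], [91, 43, 33]), (208, [470.0, -409.0, 46.0], [99, 49, 37]), (210, [468.0, -411.0, 43.0], [96, 46, 37]), (212, [467.0, -413.0, 39.0], [82, 25, 18]), (214, [476.0, -400.0, 23.0], [250, 238, 213]), (216, [474.0, -403.0, 20.0], [155, 143, 129])]
260 [(202, [482.0, -406.0, 56.0], [88, 44, 33]), (204, [480.0, -409.0, 54.0], [88, 40, 34]), (206, [481.0, -407.0, 47.0], [90, 38, 31]), (208, [483.0, -405.0, 40.0], [88, 41, 31]), (210, [482.0, -406.0, 35.0], [154, 120, 107]), (212, [489.0, -397.0, 22.0], [248, 240, 219]), (214, [486.0, -401.0, 20.0], [227, 215, 192]), (216, [485.0, -402.0, 15.0], [206, 189, 169])]
```

Wrist depth and the scene camera agree. The real fingertips are at z≈35 while the TCP reads 24, so they end about 11 mm behind the reported TCP instead of 19 mm ahead of it, and they closed above the barrel. I will open and go 30 mm lower, watching the force.

Call:
arm_command(rows=[0, 0, 0, 0, 0, 0, 0, 0, 0, 0, 0, 0, 0, 0, 0, 0, 0, 0, 0, 0, 0, 0, 0, 0, 0, 0, 0, 0, 0, 0, 0, 0, 0, 0, 0])

```text
t: 2.85
ee_pos: [474.5, -397.6, 23.8]
orientation: [-3.103, -0.487, 0.0]
ft_force: [-0.1, -1.1, -0.2]
width: 37.5
grasp_force: 0.0
```

Call:
arm_command(rows=[0, 0, 0, 0, 0, 0.1, 0, 0, 0, 0, 0, 0, 0.2, 0, 0, 0, 0, 0, 0, 0.25, 0, 0, 0, 0, 0, 0, 0.25, 0])

```text
t: 3.25
ee_pos: [473.9, -397.1, 2.7]
orientation: [-3.102, -0.487, 0.002]
ft_force: [0.1, 0.2, 0.1]
width: 43.9
grasp_force: 0.0
```

Call:
arm_command(rows=[0, 0, 0, 0, 0, 0.05, 0, 0, 0, 0, 0, 0, 0.1, 0, 0, 0, 0, 0, 0, 0.1, 0])

```text
t: 3.55
ee_pos: [474.3, -397.4, -4.7]
orientation: [-3.103, -0.487, 0.001]
ft_force: [0.6, -0.3, -0.1]
width: 43.9
grasp_force: 0.0
```

Call:
arm_command(rows=[0, 0, 0, 0, 0, 0, -1, 0, 0, 0, 0, 0, 0, -1, 0, 0, 0, 0, 0, 0, -1, 0, 0, 0, 0, 0, 0, -1, 0, 0, 0, 0, 0, 0, -1])

```text
t: 4.05
ee_pos: [474.6, -397.6, -4.0]
orientation: [3.104, 0.487, 0.0]
ft_force: [-0.4, 1.4, 0.7]
width: 19.0
grasp_force: 30.0
```

Gripped: 19 mm opening at 30 N. I lift, turn to about the jig's direction and go halfway for a close look.

Call:
arm_command(rows=[0, 0, 0, 0, 0, -0.5, -1, 0, 0, 0, 0, 0, -1, -1])

```text
t: 4.25
ee_pos: [473.4, -396.6, 75.2]
orientation: [-3.101, -0.487, 0.004]
ft_force: [0.9, -0.7, -1.1]
width: 19.7
grasp_force: 30.0
```

Call:
arm_command(rows=[0, 0, 0.03, 0.2, -0.2, -0.6, -1, 0, 0, 0.06, 0.4, -0.5, -0.6, -1, 0, 0, 0.09, 0.5, -0.9, -0.6, -1, 0, 0, 0.09, 0.5, -0.9, -0.6, -1])

```text
t: 4.65
ee_pos: [489.6, -313.3, 123.9]
orientation: [-3.14, -0.046, 0.003]
ft_force: [0.4, 0.3, -2.1]
width: 19.1
grasp_force: 30.0
```

```bash
python3 - <<'E'
from h import *
im,d,K,C=look('wrist','w3'); o=ctrl.get_obs(); print(o['t'],o['ee_pos'],o['width'],o['grasp_force'],o['ft_force'],o['moment'])
look('top','t3'); plan([500,-229,125],1)
E
```

```text
4.7 [ 490.13826096 -315.10301652  123.90484322] 19.476269915077687 29.989838004112244 [ 0.02835577 -0.35514896 -1.46261794] [ 0.04535063 -0.00601055  0.04402389]
pos [ 490.5 -316.3  123.9] yawx 1.79 turn [0.     0.0001 0.0044] shift [ 0.153 -1.087 -0.014] mm [ 12.2 -87.   -1.1] in tgt frame [ 0.138 -1.089 -0.014]
```

View pics/w3.png

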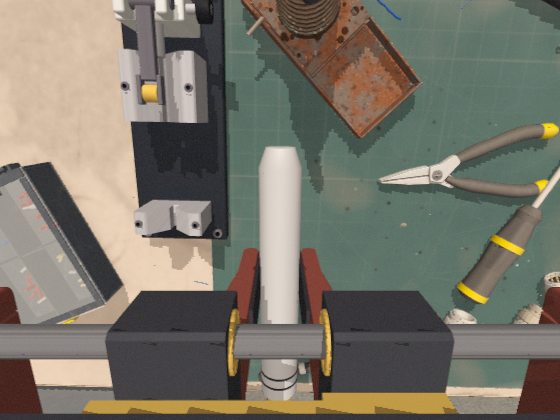

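The barrel is held straight, with its nose at (280,147). The front V-block spans about (135–212, 200–237), the rear block (120–208, 50–122), with the roller at (151,92). I take a settled picture and measure the blocks.

```bash
python3 - <<'E'
from h import *
def cloud(im,d,K,C):
    v,u=np.mgrid[0:420,0:560]; D=d.astype(float)
    q=np.stack([(u-K[0,2])/K[0,0]*D,(v-K[1,2])/K[1,1]*D,D],-1).reshape(-1,3)
    W=q@C[:3,:3].T+C[:3,3]; return W[(D.ravel()>0)]
look('wrist','w4')
for n in ('w4','t3'):
    W=cloud(*load(n)); m=(W[:,2]>38)&(W[:,2]<56)&(W[:,1]>-275)&(W[:,1]<-185)
    for nm,x0,x1 in(('front',455,510),('rear',540,625)):
        B=W[m&(W[:,0]>x0)&(W[:,0]<x1)]
        rect=cv2.minAreaRect(B[:,:2].astype(np.float32)); q=lambda i:np.percentile(B[:,i],[1,99]).round(1)
        print(n,nm,len(B),rect,q(0),q(1),q(2), np.percentile(B[:,2],85))
    P=W[(W[:,2]>4)&(W[:,2]<16)&(W[:,0]>440)&(W[:,0]<680)&(W[:,1]>-285)&(W[:,1]<-175)]
    print('plate',cv2.minAreaRect(P[:,:2].astype(np.float32)), np.median(P[:,2]))
im,d,K,C=load('w4'); o=ctrl.get_obs(); print(o['ee_pos'],o['ft_force'])
for v in (155,180,210,230): # barrel edges row by row
    r=np.nonzero(im[v,240:330,0]>120)[0]+240; print(v,r.min(),r.max(),dep(K,C,d,280,v).round(1),dep(K,C,d,270,v).round(1))
E
```

```text
w4 front 1649 ((487.36651611328125, -228.3487548828125), (18.981138229370117, 51.44862747192383), 0.23909664154052734) [478.4 496.6] [-253.8 -203.5] [38.3 55.4] 53.21971440384199
w4 rear 4552 ((593.5972290039062, -232.17007446289062), (62.55972671508789, 60.62092208862305), 0.16000962257385254) [562.7 624.5] [-253.5 -203.1] [38.6 55.5] 53.457009286968386
plate ((557.301513671875, -236.7513427734375), (95.79159545898438, 194.26390075683594), 89.81961059570312) 12.432692039415372Traceback (most recent call last):
  File "<stdin>", line 12, in <module>
  File "<stdin>", line 11, in <lambda>
    return _quantile_unchecked(
        a, q, axis, out, overwrite_input, method, keepdims, weights)
    return _ureduce(a,
                    func=_quantile_ureduce_func,
    ...<5 lines>...
                    overwrite_input=overwrite_input,
                    method=method)
    r = func(a, **kwargs)
    result = _quantile(arr,
                       quantiles=q,
    ...<2 lines>...
                       out=out,
                       weights=wgt)
    slices_having_nans = np.isnan(arr[-1, ...])
                                  ~~~^^^^^^^^^
IndexError: index -1 is out of bounds for axis 0 with size 0
```

The block tops read 53 mm and the plate 12.4 mm, so the jig stands on the mat (underside about 2 mm, bedded axis about 50 mm). Front block x 478.4–496.6, y centre −228.4, rear face x 562.7: jig origin is about (534.6, −228.4), yaw about 0.2°. Now the barrel in the hand.

```bash
python3 - <<'E'
from h import *
im,d,K,C=load('w4'); o=ctrl.get_obs(); print(o['ee_pos'],o['ft_force'])
for v in (165,180,195,210,225,240):
    r=np.nonzero(im[v,240:330,0]>110)[0]+240
    m=(r.min()+r.max())/2; p=dep(K,C,d,m,v); print(v,r.min(),r.max(),p.round(1))
col=im[130:170,280,:].astype(int); print([(130+i,c.tolist(),dep(K,C,d,280,130+i).round(0).tolist()) for i,c in enumerate(col)][10:28:2])
t=load('t3'); s=t[0][150:240,190:290]
W=[];
for v in range(150,260):
  for u in range(200,270):
    p=dep(t[2],t[3],t[1],u,v)
    if 120<p[2]<160: W.append(np.r_[p,u,v])
W=np.array(W); print(len(W)); 
if len(W): print(W[W[:,0].argmax()],W[W[:,0].argmin()])
E
```

```text
[ 490.64958403 -317.07458137  123.84455352] [-0.53364148  0.22682033 -1.37908975]
165 259 320 [ 547.7 -319.6  148.6]
180 258 329 [ 540.9 -321.7  147.2]
195 259 329 [ 533.8 -322.3  145.9]
210 259 300 [ 527.5 -315.8  149.4]
225 259 300 [ 520.2 -316.   149. ]
240 259 299 [ 513.4 -316.   150.4]
[(140, [95, 116, 104], [550.0, -316.0, 1.0]), (142, [94, 116, 104], [549.0, -316.0, 2.0]), (144, [92, 116, 106], [547.0, -316.0, 2.0]), (146, [156, 158, 149], [555.0, -315.0, 134.0]), (148, [212, 203, 195], [555.0, -315.0, 146.0]), (150, [240, 230, 223], [554.0, -315.0, 147.0]), (152, [238, 229, 220], [553.0, -315.0, 146.0]), (154, [237, 228, 219], [552.0, -315.0, 147.0]), (156, [235, 226, 218], [551.0, -315.0, 147.0])]
222
[ 463.17965826 -324.46982259  141.28135507  224.          219.        ] [ 407.16227072 -315.67591635  149.46362611  219.          245.        ]
```

Call:
arm_command(rows=[0, 0, 0.009, 0.13, -0.5, 0, -1, 0, 0, 0.009, 0.26, -0.98, 0, -1, 0, 0, 0.009, 0.26, -0.98, 0, -1])

```text
t: 5.1
ee_pos: [509.4, -235.5, 123.4]
orientation: [-3.14, -0.005, 0.001]
ft_force: [0.0, -0.1, -1.3]
width: 19.3
grasp_force: 30.0
```

Call:
arm_command(rows=[0, 0, 0, 0, -0.106, 0.2, -1, 0, 0, 0, 0, -0.106, 0.5, -1, 0, 0, 0, 0, -0.106, 0.5, -1, 0, 0, 0, 0, -0.106, 0.5, -1])

```text
t: 5.5
ee_pos: [508.9, -230.4, 83.6]
orientation: [-3.141, 0.0, 0.001]
ft_force: [-0.1, 0.2, -1.8]
width: 19.2
grasp_force: 30.0
```

```bash
python3 - <<'E'
from h import *
im,d,K,C=look('wrist','w5'); o=ctrl.get_obs(); print(o['t'],o['ee_pos'],o['width'],o['ft_force']); plan([509,-229.6,84],0.2)
for n in('w4','w5'):
    im,d,K,C=load(n); hsv=cv2.cvtColor(im,cv2.COLOR_RGB2HSV); m=cv2.inRange(hsv,(15,120,90),(32,255,255))
    k,l,st,c=cv2.connectedComponentsWithStats(m)
    for i in range(1,k):
        if st[i,4]>60 and st[i,1]<200:
            P=[dep(K,C,d,u,v) for v,u in zip(*np.nonzero(l==i))]; P=np.array(P); print(n,st[i],P.min(0).round(1),P.max(0).round(1),np.median(P,0).round(1))
E
```

```text
5.55 [ 509.39134076 -230.49063602   84.27481705] 19.26933177707931 [ 0.48987044 -0.20512351 -1.5107464 ]
pos [ 509.4 -230.5   84.3] yawx -0.0 turn [ 0.0001 -0.0001 -0.0011] shift [-0.005 -0.011  0.003] mm [-0.4 -0.9  0.3] in tgt frame [-0.005 -0.011  0.003]
w4 [137  86  16  17 254] [ 566.2 -314.5   64.7] [ 585.3 -222.1  293.8] [ 580.1 -227.8   68. ]
w4 [535 125  19  16 203] [ 556.9 -543.7    1.3] [ 569.4 -526.3   15.9] [ 563.7 -533.3   13.1]
w4 [530 181  14  14  91] [ 511.6 -551.3    0.6] [ 521.9 -535.2   14.5] [ 519.4 -538.7   11.9]
w5 [264 119  18  20 350] [ 575.4 -231.9   63.2] [ 585.5 -222.7  253.4] [ 580.8 -227.6   68. ]
```

View pics/w5.png

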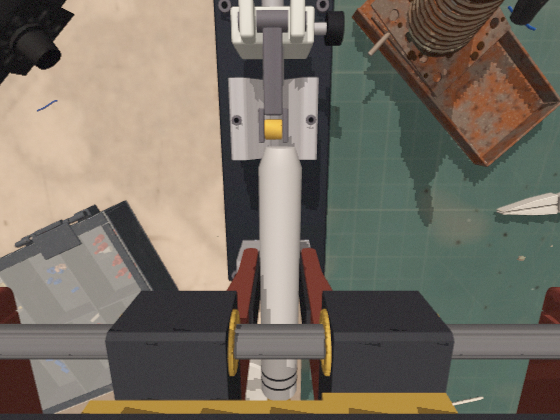

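The roller spans x 575–586 (jig 40.5–51.5), so its centre is at jig +46 and the jig origin is confirmed. The held barrel is over the V with its nose at about jig +39 (pixel (280,147)), just in front of the roller (273,129). I shift slightly and lower in steps.

Call:
arm_command(rows=[0, 0, -0.001, -0.01, -0.012, 0.15, -1, 0, 0, -0.001, -0.01, -0.012, 0.3, -1, 0, 0, -0.001, -0.01, -0.012, 0.4, -1, 0, 0, -0.001, -0.01, -0.012, 0.45, -1, 0, 0, -0.001, -0.01, -0.012, 0.45, -1])

```text
t: 6.05
ee_pos: [507.7, -228.1, 47.0]
orientation: [-3.141, -0.006, 0.002]
ft_force: [-0.2, -0.3, -1.9]
width: 19.3
grasp_force: 30.0
```

Call:
arm_command(rows=[0, 0, 0, 0, 0, 0.03, -1, 0, 0, 0, 0, 0, 0.06, -1, 0, 0, 0, 0, 0, 0.09, -1, 0, 0, 0, 0, 0, 0.11, -1, 0, 0, 0, 0, 0, 0.11, -1])

```text
t: 6.55
ee_pos: [508.1, -228.3, 38.9]
orientation: [-3.141, -0.006, 0.0]
ft_force: [0.1, 0.6, -1.8]
width: 19.3
grasp_force: 30.0
```

Call:
arm_command(rows=[0, 0, 0, 0, 0, 0.015, -1, 0, 0, 0, 0, 0, 0.03, -1, 0, 0, 0, 0, 0, 0.03, -1])

```text
t: 6.85
ee_pos: [508.1, -228.3, 36.5]
orientation: [-3.141, -0.006, 0.0]
ft_force: [0.4, 1.3, -2.1]
width: 19.4
grasp_force: 30.0
```

Call:
arm_command(rows=[0, 0, 0, 0, 0, 0.012, -1, 0, 0, 0, 0, 0, 0.012, -1])

```text
t: 7.05
ee_pos: [508.3, -228.3, 35.7]
orientation: [-3.142, -0.006, -0.0]
ft_force: [-0.3, 0.2, -0.4]
width: 19.6
grasp_force: 30.0
```

```bash
python3 - <<'E'
from h import *
im,d,K,C=look('wrist','w6'); o=ctrl.get_obs(); print(o['t'],o['ee_pos'],o['ft_force'],o['moment'])
for v in (160,180,200,220): print(v,[(u,dep(K,C,d,u,v)[:].round(1).tolist()) for u in (266,273,280,287,294)])
cv2.imwrite('pics/c6.png',cv2.resize(im[80:300,170:390,::-1],(600,600),interpolation=cv2.INTER_CUBIC))
E
```

```text
7.1 [ 508.28583525 -228.32936218   35.74030253] [ 0.74431394  1.04245851 -1.32072423] [ 0.11154673 -0.00651441 -0.00012365]
160 [(266, [567.3, -222.8, 57.5]), (273, [567.5, -225.9, 59.2]), (280, [567.7, -229.0, 60.8]), (287, [567.4, -232.1, 58.9]), (294, [567.3, -235.2, 57.9])]
180 [(266, [558.7, -222.8, 59.8]), (273, [558.9, -225.9, 60.8]), (280, [559.0, -229.0, 61.2]), (287, [559.1, -232.1, 61.9]), (294, [558.7, -235.3, 59.7])]
200 [(266, [549.3, -222.7, 58.8]), (273, [549.9, -225.9, 61.2]), (280, [549.9, -229.0, 60.9]), (287, [549.9, -232.2, 61.0]), (294, [549.4, -235.4, 59.0])]
220 [(266, [539.8, -222.6, 58.8]), (273, [540.7, -225.9, 61.6]), (280, [540.8, -229.1, 62.0]), (287, [540.4, -232.3, 60.7]), (294, [539.7, -235.6, 58.3])]
```

View pics/c6.png

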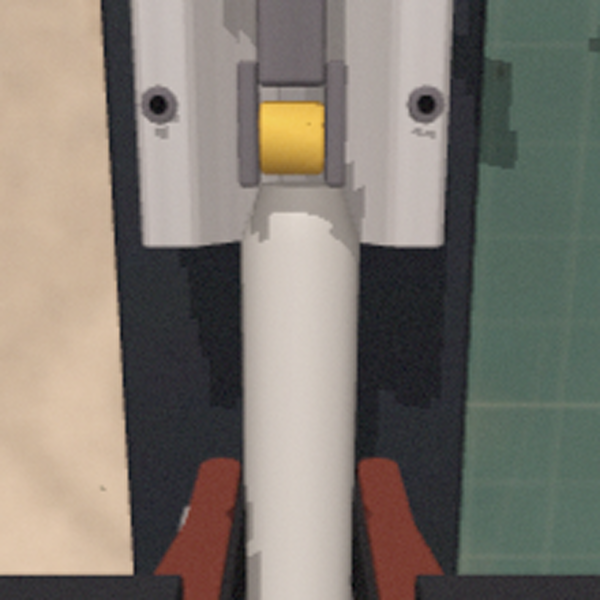

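The barrel lies in the groove, its nose (crop (300,190)) just in front of the roller (292,138), centred at y≈−229 with its top about 1 mm above bedded height. I let go and rise, then come down behind the cup with closed fingers.

Call:
arm_command(rows=[0, 0, 0, 0, 0, 0.008, -0.2, 0, 0, 0, 0, 0, 0.008, -0.2, 0, 0, 0, 0, 0, 0.008, -0.2, 0, 0, 0, 0, 0, 0.008, -0.2])

```text
t: 7.5
ee_pos: [508.3, -228.5, 35.2]
orientation: [3.141, 0.006, 0.0]
ft_force: [0.1, -0.1, -1.4]
width: 35.3
grasp_force: 0.0
```

Call:
arm_command(rows=[0, 0, 0, 0, 0, -0.1, -0.2, 0, 0, 0, 0, 0, -0.3, -0.2, 0, 0, 0, 0, 0, -0.6, -0.2, 0, 0, 0, 0, 0, -0.6, -0.2])

```text
t: 7.9
ee_pos: [510.2, -229.4, 86.2]
orientation: [3.139, 0.006, 0.008]
ft_force: [-0.1, -0.2, 0.6]
width: 35.3
grasp_force: 0.0
```

Call:
arm_command(rows=[0, 0, 0, -0.5, 0, 0, -1, 0, 0, 0, -1, 0, 0, -1, 0, 0, 0, -1, 0, 0, -1])

```text
t: 8.2
ee_pos: [422.7, -227.0, 82.2]
orientation: [-3.139, -0.004, 0.009]
ft_force: [0.1, 0.0, 0.3]
width: 14.6
grasp_force: 0.0
```

Call:
arm_command(rows=[0, 0, 0, -0.3, 0, 0, -1, 0, 0, 0, -0.3, 0, 0, -1, 0, 0, 0, -0.3, 0, 0, -1])

```text
t: 8.5
ee_pos: [405.0, -229.1, 83.2]
orientation: [3.141, 0.005, 0.001]
ft_force: [1.2, 0.0, -0.6]
width: 0.7
grasp_force: 0.0
```

```bash
python3 - <<'E'
from h import *
im,d,K,C=look('wrist','w7'); o=ctrl.get_obs(); print(o['t'],o['ee_pos'],o['ft_force'],o['width']); plan([404,-228.8,32],0.2)
for v in range(90,300,15): print(v,[(u,dep(K,C,d,u,v).round(1).tolist()) for u in (272,280,288)])
cv2.imwrite('pics/c7.png',im[:,:,::-1])
E
```

```text
8.55 [ 405.50331403 -229.2433608    83.24065635] [-0.81946898 -0.25835458 -0.29555097] 0.6211369487939312
pos [ 405.5 -229.2   83.2] yawx 0.2 turn [ 0.0002 -0.0004 -0.    ] shift [-0.02  -0.006  0.64 ] mm [-1.6 -0.5 51.2] in tgt frame [-0.019 -0.006  0.641]
90 [(272, [497.0, -225.5, 59.6]), (280, [496.9, -229.9, 60.4]), (288, [497.1, -234.3, 58.2])]
105 [(272, [489.1, -225.5, 59.9]), (280, [489.1, -229.9, 60.5]), (288, [489.2, -234.4, 57.7])]
120 [(272, [481.1, -225.4, 60.9]), (280, [481.1, -229.9, 60.5]), (288, [481.2, -234.4, 58.4])]
135 [(272, [473.0, -225.4, 60.1]), (280, [472.9, -229.9, 59.5]), (288, [472.9, -234.5, 58.6])]
150 [(272, [464.6, -225.3, 59.8]), (280, [464.6, -229.9, 60.7]), (288, [464.5, -234.6, 58.4])]
165 [(272, [456.0, -225.3, 60.1]), (280, [456.0, -230.0, 60.4]), (288, [455.8, -234.6, 58.4])]
180 [(272, [447.2, -225.3, 59.9]), (280, [447.2, -230.0, 60.3]), (288, [446.9, -234.7, 58.4])]
195 [(272, [437.3, -225.1, 55.9]), (280, [437.4, -230.0, 56.5]), (288, [436.4, -235.0, 51.8])]
210 [(272, [428.1, -225.1, 56.9]), (280, [427.9, -230.0, 56.1]), (288, [427.0, -235.0, 52.7])]
225 [(272, [399.9, -223.8, -1.5]), (280, [400.3, -230.2, -0.3]), (288, [400.4, -236.6, 0.1])]
240 [(272, [387.5, -223.7, -0.4]), (280, [387.5, -230.2, -0.2]), (288, [387.3, -236.8, -0.8])]
255 [(272, [416.7, -225.9, 100.7]), (280, [415.2, -229.9, 97.1]), (288, [416.7, -233.9, 100.6])]
270 [(272, [417.1, -226.3, 118.8]), (280, [415.3, -229.9, 114.8]), (288, [417.4, -233.4, 119.2])]
285 [(272, [416.5, -226.6, 131.5]), (280, [408.4, -229.9, 116.2]), (288, [416.7, -233.1, 131.9])]
```

View pics/c7.png

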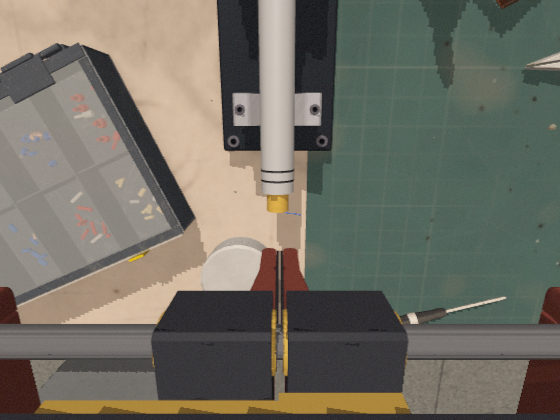

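The barrel is bedded level (top 60.3 mm, y≈−228.4) with its cup end at x≈427 (pixel (277,212)). The closed fingertips' front is at x≈416.7. I go down behind the cup.

Call:
arm_command(rows=[0, 0, 0, -0.02, -0.02, 0.3, -1, 0, 0, 0, -0.02, -0.02, 0.6, -1, 0, 0, 0, -0.02, -0.02, 0.66, -1, 0, 0, 0, -0.02, -0.02, 0.66, -1])

```text
t: 8.95
ee_pos: [403.0, -227.0, 29.7]
orientation: [-3.141, -0.006, 0.002]
ft_force: [0.9, 0.1, 0.7]
width: 0.6
grasp_force: 0.0
```

Call:
arm_command(rows=[0, 0, 0, 0.05, 0, 0, -1, 0, 0, 0, 0.1, 0, 0, -1, 0, 0, 0, 0.1, 0, 0, -1, 0, 0, 0, 0.1, 0, 0, -1])

```text
t: 9.35
ee_pos: [411.2, -227.4, 30.8]
orientation: [3.141, 0.006, 0.002]
ft_force: [1.2, -0.2, -0.4]
width: 0.4
grasp_force: 0.0
```

```bash
cat > f.py <<'E'
from h import *
import sys
def f(n=4):
    F=[]
    for i in range(n):
        o=ctrl.get_obs(); F.append(np.r_[o['ft_force'],o['ee_pos']]); ctrl.get_image('wrist')
    F=np.array(F); print(o['t'],'F',F[:,:3].mean(0).round(2),'sd',F[:,:3].std(0).round(2),'pos',F[:,3:].mean(0).round(2))
f(int(sys.argv[1]) if len(sys.argv)>1 else 4)
E
python3 f.py
```

```text
9.5 F [ 0.43 -0.08  0.67] sd [0.62 0.38 0.69] pos [ 410.86 -227.24   30.67]
```

Call:
arm_command(rows=[0, 0, 0, 0.025, 0, 0, -1, 0, 0, 0, 0.05, 0, 0, -1, 0, 0, 0, 0.075, 0, 0, -1, 0, 0, 0, 0.1, 0, 0, -1])

```text
t: 9.95
ee_pos: [418.6, -227.0, 30.2]
orientation: [-3.141, -0.006, 0.001]
ft_force: [-1.5, 0.1, 0.6]
width: 0.4
grasp_force: 0.6
```

Call:
arm_command(rows=[0, 0, 0, 0.025, 0, 0, -1, 0, 0, 0, 0.05, 0, 0, -1])

```text
t: 10.15
ee_pos: [422.7, -227.0, 30.2]
orientation: [-3.141, -0.006, 0.0]
ft_force: [0.2, 0.1, 0.5]
width: 0.2
grasp_force: 0.5
```

Call:
arm_command(rows=[0, 0, 0, 0.025, 0, 0, -1, 0, 0, 0, 0.05, 0, 0, -1])

```text
t: 10.35
ee_pos: [425.8, -226.8, 30.1]
orientation: [-3.141, -0.006, 0.003]
ft_force: [-6.1, -0.8, 1.6]
width: 0.6
grasp_force: 3.4
```

Call:
arm_command(rows=[0, 0, 0, 0.025, 0, 0, -1])

```text
t: 10.45
ee_pos: [426.5, -226.4, 29.8]
orientation: [-3.14, -0.007, 0.007]
ft_force: [-10.8, -2.5, 1.9]
width: 0.4
grasp_force: 5.1
```

Call:
arm_command(rows=[0, 0, 0, 0.025, 0, 0, -1])

```text
t: 10.55
ee_pos: [427.7, -226.1, 29.7]
orientation: [-3.139, -0.007, 0.009]
ft_force: [-11.6, -1.8, 2.9]
width: 0.7
grasp_force: 5.5
```

```bash
python3 f.py 3; python3 - <<'E'
from h import *
im,d,K,C=look('wrist','w8')
m=(im[:,:,0]>120)[:, 255:300]
for v in (100,140,170,185): r=np.nonzero(im[v,240:320,0]>110)[0]+240; print(v,r.min(),r.max(),[dep(K,C,d,u,v).round(1).tolist() for u in (272,278)])
E
```

```text
10.65 F [-8.68 -0.99  2.08] sd [2.04 0.6  0.61] pos [ 428.08 -226.17   29.71]
100 260 305 [[512.2, -223.6, 58.7], [512.2, -226.0, 59.6]]
140 240 319 [[496.6, -223.5, 58.8], [496.6, -226.0, 60.0]]
170 240 319 [[484.2, -223.5, 59.7], [484.3, -226.0, 59.8]]
185 261 304 [[477.7, -223.5, 59.0], [477.8, -226.0, 59.7]]
```

Call:
arm_command(rows=[0, 0, 0, 0.0125, 0.01, 0, -1, 0, 0, 0, 0.025, 0.02, 0, -1])

```text
t: 10.95
ee_pos: [428.8, -226.8, 29.4]
orientation: [-3.138, -0.006, 0.012]
ft_force: [-12.3, 2.3, 2.6]
width: 0.4
grasp_force: 5.4
```

Call:
arm_command(rows=[0, 0, 0, 0.0125, 0, 0, -1, 0, 0, 0, 0.025, 0, 0, -1])

```text
t: 11.15
ee_pos: [430.9, -226.8, 29.4]
orientation: [-3.138, -0.006, 0.011]
ft_force: [-9.6, 2.2, 2.8]
width: 0.7
grasp_force: 4.3
```

Call:
arm_command(rows=[0, 0, 0, 0.0125, 0, 0, -1])

```text
t: 11.25
ee_pos: [432.6, -227.1, 29.5]
orientation: [-3.138, -0.006, 0.009]
ft_force: [-7.2, 1.6, 2.3]
width: 0.4
grasp_force: 3.6
```

Call:
arm_command(rows=[0, 0, 0, 0.0125, 0, 0, -1])

```text
t: 11.35
ee_pos: [433.9, -227.2, 29.5]
orientation: [-3.139, -0.006, 0.009]
ft_force: [-7.4, 1.4, 1.0]
width: 0.5
grasp_force: 3.6
```

Call:
arm_command(rows=[0, 0, 0, 0.0125, 0, 0, -1])

```text
t: 11.45
ee_pos: [435.0, -227.2, 29.6]
orientation: [-3.139, -0.006, 0.008]
ft_force: [-6.6, 2.1, 1.9]
width: 0.5
grasp_force: 3.6
```

```bash
python3 f.py 3
```

```text
11.55 F [-6.06  1.95  1.56] sd [0.39 0.3  0.35] pos [ 435.2 -227.3   29.6]
```

```bash
python3 - <<'E'
from h import *
def cloud(im,d,K,C):
    v,u=np.mgrid[0:420,0:560]; D=d.astype(float)
    q=np.stack([(u-K[0,2])/K[0,0]*D,(v-K[1,2])/K[1,1]*D,D],-1).reshape(-1,3)
    return q@C[:3,:3].T+C[:3,3]
for n in('w4','w1','w3'):
    W=cloud(*load(n))
    print(n)
    for x in range(560,628,3):
        b=W[(abs(W[:,0]-x)<1.5)&(W[:,2]>0)]
        print(x,round(x-534.6),[ (lambda s:(int(np.median(s)) if len(s) else -1))(b[(abs(b[:,1]-y)<1)][:,2]) for y in range(-244,-212,2)])
E
```

```text
w4
560 25 [12, 12, 12, 12, 12, 12, 12, 12, 12, 12, 12, 12, 12, 12, 12, 12]
563 28 [52, 50, 48, 46, 44, 43, 40, 39, -1, 32, 40, 42, 44, 45, 48, 50]
566 31 [52, 51, 47, 46, 43, 42, 40, 38, 29, 31, 39, 42, 43, 45, 47, 50]
569 34 [52, 50, 48, 46, 44, 42, 40, 38, 29, 32, 40, 42, 44, 46, 48, 50]
572 37 [52, 50, 48, 46, 45, 42, 40, 39, -1, 33, 39, 42, 44, 46, 48, 49]
575 40 [52, 50, 47, 46, 65, 68, 63, 65, 65, 32, 65, 67, 45, 46, -1, 51]
578 43 [52, 50, 48, 46, 64, 68, 67, 68, 67, 67, 68, 68, 67, -1, -1, -1]
581 46 [52, 50, 48, 47, 64, 68, 67, 68, 68, 68, 68, 68, 68, -1, -1, 52]
584 49 [52, 50, 48, 46, 63, 68, 65, 66, 67, 65, 67, 68, 67, -1, -1, 52]
587 52 [52, 50, 48, 46, 65, 67, 41, 64, 67, 29, 67, 67, 46, 45, -1, -1]
590 55 [52, 50, 48, 46, 64, 67, 67, 68, 68, 67, 68, 68, 67, 45, -1, -1]
593 58 [52, 50, 48, 46, 44, 42, 66, 68, 68, 67, 68, -1, -1, -1, 49, 50]
596 61 [52, 50, 48, 45, 44, 42, 67, 68, 68, 36, 67, 65, -1, -1, 49, 50]
599 64 [52, 50, 48, 46, 44, 42, 65, 68, 68, 37, 67, 67, -1, -1, 49, 50]
602 67 [52, 50, 48, 46, 44, 43, 66, 68, 68, 38, 68, -1, -1, -1, 49, 50]
605 70 [52, 50, 4
[... 3176 characters left out ...]
 46, 44, 42, 66, 68, 68, 35, 68, -1, -1, -1, 49, 50]
602 67 [52, 50, 48, 46, 44, 42, 65, 68, 68, 38, 68, -1, -1, -1, 49, 50]
605 70 [52, 51, 48, 46, 44, 49, 59, 67, 68, 35, 67, 67, -1, -1, 49, 50]
608 73 [52, 51, 48, 46, 44, 51, 56, 68, 68, 68, 68, 67, -1, -1, 49, 50]
611 76 [-1, -1, -1, -1, -1, 52, 63, 68, 68, 68, 68, -1, -1, -1, -1, -1]
614 79 [11, -1, -1, -1, -1, 52, 63, 67, 68, 68, 68, 12, -1, -1, -1, -1]
617 82 [12, 12, 12, 12, 12, 49, 55, 62, 67, 67, 67, 12, -1, -1, -1, -1]
620 85 [12, 12, 12, 12, 12, 49, 56, 67, 67, 68, 67, 12, -1, -1, -1, -1]
623 88 [32, 39, 42, 36, 32, 38, 52, 53, 24, 46, 44, 12, -1, 65, 61, 60]
626 91 [64, 68, 72, 72, 57, 57, 64, 67, 67, 67, 68, 39, 70, 66, 72, 73]
```

The depth data show the stop rod (y −234, z≈50) beginning at x≈604, i.e. jig about +69. I refine that edge.

```bash
python3 - <<'E'
from h import *
for n in('w3','w4'):
    im,d,K,C=load(n); L=[]
    for v in range(0,110):
        for u in range(130,200):
            p=dep(K,C,d,u,v)
            if d[v,u]>0 and -235.2<p[1]<-232.6 and 598<p[0]<612 : L.append((p[0],p[2]))
    L=sorted(L); print(n,[(round(a,1),round(b)) for a,b in L if b<58])
im,d,K,C=load('w8')
for v in range(186,250,3): print(v,dep(K,C,d,278,v).round(1),im[v,278])
E
```

```text
w3 [(np.float64(598.0), 42), (np.float64(598.0), 42), (np.float64(598.5), 43), (np.float64(598.6), 42), (np.float64(598.8), 41), (np.float64(599.2), 43), (np.float64(599.2), 43), (np.float64(599.2), 42), (np.float64(599.7), 44), (np.float64(600.0), 42), (np.float64(600.5), 43), (np.float64(600.6), 42), (np.float64(600.7), 42), (np.float64(601.2), 42), (np.float64(601.4), 41), (np.float64(601.7), 43), (np.float64(601.8), 42), (np.float64(602.2), 45), (np.float64(602.5), 42), (np.float64(602.6), 42), (np.float64(603.0), 43), (np.float64(603.3), 41), (np.float64(603.7), 43), (np.float64(603.8), 54), (np.float64(603.8), 42), (np.float64(604.1), 51), (np.float64(604.3), 43), (np.float64(604.4), 54), (np.float64(604.4), 42), (np.float64(604.5), 42), (np.float64(604.6), 49), (np.float64(604.6), 52), (np.float64(604.7), 52), (np.float64(604.8), 55), (np.float64(604.9), 43), (np.float64(605.1), 42), (np.float64(605.1), 50), (np.float64(605.1), 53), (np.float64(605.4), 44), (np.float64(605.5), 51), (np.float64(605.5), 54), (np.float64(605.6), 43), (np.float64(605.7), 53), (np.float64(605.7), 4
[... 3478 characters left out ...]
 198 190]
201 [ 471.  -226.1   60.5] [207 198 190]
204 [ 469.4 -226.1   59.5] [208 198 191]
207 [ 468.6 -226.1   61.5] [206 197 188]
210 [ 466.8 -226.1   60.1] [204 195 187]
213 [ 465.7 -226.1   60.7] [67 62 60]
216 [ 464.  -226.1   59.8] [206 197 187]
219 [ 462.8 -226.1   60.2] [207 197 189]
222 [ 461.4 -226.1   60.3] [206 197 188]
225 [ 460.  -226.1   60.3] [35 35 35]
228 [ 458.8 -226.1   60.6] [208 199 190]
231 [ 457.3 -226.1   60.5] [207 198 189]
234 [ 455.4 -226.1   59.2] [207 196 189]
237 [ 454.3 -226.1   60. ] [207 197 189]
240 [ 452.6 -226.1   59.2] [206 197 189]
243 [ 450.5 -226.1   57.4] [172 132  58]
246 [ 448.5 -226.    56.1] [172 131  56]
249 [ 447.4 -226.1   57.1] [220 174  72]
```

The stop face is at x≈604.0, and from the cup's shoulder in the last picture the nose is at about 592.4 now, so the gap is about 11.5 mm. I slide 8 mm in gentle steps, noting the sliding force.

Call:
arm_command(rows=[0, 0, 0, 0.0125, 0, 0, -1, 0, 0, 0, 0.025, 0, 0, -1, 0, 0, 0, 0.0375, 0, 0, -1])

```text
t: 11.9
ee_pos: [438.1, -227.3, 29.6]
orientation: [-3.139, -0.006, 0.008]
ft_force: [-7.3, 2.0, 1.7]
width: 0.2
grasp_force: 3.5
```

Call:
arm_command(rows=[0, 0, 0, 0.0125, 0, 0, -1, 0, 0, 0, 0.025, 0, 0, -1])

```text
t: 12.1
ee_pos: [440.1, -227.3, 29.6]
orientation: [-3.139, -0.006, 0.008]
ft_force: [-6.3, 2.1, 0.4]
width: 0.2
grasp_force: 3.5
```

Call:
arm_command(rows=[0, 0, 0, 0.0125, 0, 0, -1])

```text
t: 12.2
ee_pos: [441.0, -227.3, 29.6]
orientation: [-3.139, -0.006, 0.008]
ft_force: [-5.7, 1.1, 1.2]
width: 0.7
grasp_force: 3.5
```

Call:
arm_command(rows=[0, 0, 0, 0.0125, 0, 0, -1])

```text
t: 12.3
ee_pos: [442.0, -227.2, 29.5]
orientation: [-3.139, -0.006, 0.008]
ft_force: [-7.1, 1.5, 1.8]
width: 0.5
grasp_force: 3.5
```

```bash
python3 f.py 3; python3 - <<'E'
from h import *
im,d,K,C=look('wrist','w9')
for v in range(200,262,2): print(v,dep(K,C,d,278,v)[[0,2]].round(1),im[v,278])
print(ctrl.get_obs()['ee_pos'])
E
```

```text
12.4 F [-6.02  1.88  1.15] sd [0.8  0.34 0.53] pos [ 442.29 -227.35   29.59]
200 [485.4  59.7] [211 201 194]
202 [484.7  60.4] [211 202 195]
204 [483.6  59.9] [212 203 195]
206 [482.9  60.4] [211 203 195]
208 [482.1  61. ] [213 203 196]
210 [481.1  60.5] [212 203 194]
212 [480.5  61.5] [38 34 35]
214 [479.5  61.4] [125 118 113]
216 [478.4  60.4] [212 201 193]
218 [477.5  60.7] [211 202 193]
220 [477.  62.] [211 200 193]
222 [475.6  60.3] [211 201 192]
224 [474.7  60.6] [206 196 188]
226 [474.   61.2] [51 49 49]
228 [472.9  60.7] [210 201 193]
230 [472.   60.8] [211 201 191]
232 [471.4  61.6] [210 200 192]
234 [469.9  60.1] [211 202 194]
236 [469.2  60.8] [211 201 193]
238 [468.4  61.3] [210 201 193]
240 [467.5  61.1] [210 201 192]
242 [466.5  61. ] [198 182 158]
244 [464.1  57.4] [176 136  59]
246 [463.1  57.3] [178 135  60]
248 [462.6  58.6] [184 142  58]
250 [461.3  57.7] [225 182  80]
252 [460.6  58.4] [228 183  82]
254 [459.4  58. ] [228 183  83]
256 [458.1  57.3] [225 181  80]
258 [457.1  57.2] [224 180  81]
260 [456.3  57.7] [224 181  79]
[ 442.44038878 -227.39544342   29.61356601]
```

Call:
arm_command(rows=[0, 0, 0, 0.008, 0, 0, -1, 0, 0, 0, 0.016, 0, 0, -1])

```text
t: 12.7
ee_pos: [443.4, -227.3, 29.6]
orientation: [-3.139, -0.006, 0.008]
ft_force: [-5.9, 1.2, 1.4]
width: 0.6
grasp_force: 3.4
```

Call:
arm_command(rows=[0, 0, 0, 0.006, 0, 0, -1])

```text
t: 12.8
ee_pos: [443.9, -227.3, 29.6]
orientation: [-3.139, -0.006, 0.008]
ft_force: [-6.9, 1.2, 0.6]
width: 0.3
grasp_force: 3.4
```

Call:
arm_command(rows=[0, 0, 0, 0.005, 0, 0, -1])

```text
t: 12.9
ee_pos: [444.3, -227.3, 29.5]
orientation: [-3.139, -0.006, 0.008]
ft_force: [-6.2, 1.6, 0.8]
width: 0.6
grasp_force: 3.4
```

Call:
arm_command(rows=[0, 0, 0, 0.004, 0, 0, -1])

```text
t: 13.0
ee_pos: [444.6, -227.3, 29.6]
orientation: [-3.139, -0.006, 0.008]
ft_force: [-7.0, 1.7, 1.0]
width: 0.5
grasp_force: 3.4
```

Call:
arm_command(rows=[0, 0, 0, 0.004, 0, 0, -1])

```text
t: 13.1
ee_pos: [444.9, -227.3, 29.5]
orientation: [-3.139, -0.006, 0.008]
ft_force: [-7.2, 1.9, 0.3]
width: 0.6
grasp_force: 3.4
```

Call:
arm_command(rows=[0, 0, 0, 0.003, 0, 0, -1])

```text
t: 13.2
ee_pos: [445.1, -227.3, 29.5]
orientation: [-3.139, -0.006, 0.008]
ft_force: [-7.1, 1.3, 0.2]
width: 0.6
grasp_force: 3.3
```

Call:
arm_command(rows=[0, 0, 0, 0.004, 0, 0, -1])

```text
t: 13.3
ee_pos: [445.4, -227.3, 29.5]
orientation: [-3.139, -0.006, 0.008]
ft_force: [-6.4, 1.4, 1.2]
width: 0.5
grasp_force: 3.4
```

Call:
arm_command(rows=[0, 0, 0, 0.003, 0, 0, -1])

```text
t: 13.4
ee_pos: [445.7, -227.3, 29.5]
orientation: [-3.139, -0.006, 0.008]
ft_force: [-6.7, 2.1, 1.4]
width: 0.4
grasp_force: 3.4
```

Call:
arm_command(rows=[0, 0, 0, 0.003, 0, 0, -1])

```text
t: 13.5
ee_pos: [445.9, -227.3, 29.5]
orientation: [-3.139, -0.006, 0.008]
ft_force: [-6.4, 2.0, 1.5]
width: 0.0
grasp_force: 3.4
```

Call:
arm_command(rows=[0, 0, 0, 0.004, 0, 0, -1])

```text
t: 13.6
ee_pos: [446.2, -227.3, 29.5]
orientation: [-3.139, -0.006, 0.008]
ft_force: [-7.0, 2.4, 1.0]
width: 0.6
grasp_force: 3.4
```

Call:
arm_command(rows=[0, 0, 0, 0.003, 0, 0, -1])

```text
t: 13.7
ee_pos: [446.2, -227.2, 29.5]
orientation: [-3.139, -0.006, 0.009]
ft_force: [-7.5, 1.5, 1.7]
width: 0.7
grasp_force: 4.0
```

Call:
arm_command(rows=[0, 0, 0, 0.003, 0, 0, -1])

```text
t: 13.8
ee_pos: [446.3, -227.2, 29.5]
orientation: [-3.139, -0.006, 0.009]
ft_force: [-9.5, 1.1, 1.6]
width: 0.7
grasp_force: 4.4
```

Contact with the stop: the tool stalls at 446.2 and the force rises. I average it before going on.

```bash
python3 f.py 6; python3 -c "
from h import *
print(ctrl.get_obs()['grasp_force'])"
```

```text
14.05 F [-8.5   1.47  1.58] sd [0.82 0.35 0.31] pos [ 446.26 -227.2    29.48]
4.083852991461754
```

Call:
arm_command(rows=[0, 0, 0, 0.0015, 0, 0, -1, 0, 0, 0, 0.0015, 0, 0, -1])

```text
t: 14.3
ee_pos: [446.3, -227.2, 29.5]
orientation: [-3.139, -0.006, 0.01]
ft_force: [-9.0, 0.7, 1.1]
width: 1.1
grasp_force: 4.3
```

```bash
python3 f.py 6; python3 -c "
from h import *
print(ctrl.get_obs()['grasp_force'])"
```

```text
14.55 F [-8.4   1.23  1.8 ] sd [0.34 0.37 0.62] pos [ 446.26 -227.19   29.47]
4.2840825766325
```

Call:
arm_command(rows=[0, 0, 0, 0.003, 0, 0, -1, 0, 0, 0, 0.003, 0, 0, -1])

```text
t: 14.8
ee_pos: [446.3, -227.1, 29.4]
orientation: [-3.139, -0.006, 0.01]
ft_force: [-9.9, 1.0, 2.5]
width: 0.7
grasp_force: 4.6
```

Call:
arm_command(rows=[0, 0, 0, 0.002, 0, 0, -1, 0, 0, 0, 0.002, 0, 0, -1])

```text
t: 15.0
ee_pos: [446.3, -227.1, 29.4]
orientation: [-3.138, -0.006, 0.011]
ft_force: [-9.2, 1.3, 2.6]
width: 0.4
grasp_force: 4.8
```

```bash
python3 f.py 6; python3 -c "
from h import *
print(ctrl.get_obs()['grasp_force'])"
```

```text
15.25 F [-9.49  0.74  2.1 ] sd [0.26 0.66 0.36] pos [ 446.26 -227.1    29.39]
4.830762594938278
```

Call:
arm_command(rows=[0, 0, 0, 0.003, 0, 0, -1, 0, 0, 0, 0.003, 0, 0, -1])

```text
t: 15.5
ee_pos: [446.3, -227.0, 29.3]
orientation: [-3.138, -0.006, 0.011]
ft_force: [-9.6, 1.0, 2.3]
width: 0.6
grasp_force: 5.2
```

Call:
arm_command(rows=[0, 0, 0, 0.002, 0, 0, -1, 0, 0, 0, 0.002, 0, 0, -1])

```text
t: 15.7
ee_pos: [446.3, -227.0, 29.3]
orientation: [-3.138, -0.006, 0.012]
ft_force: [-10.8, -0.5, 2.8]
width: 0.7
grasp_force: 5.4
```

```bash
python3 f.py 6; python3 -c "
from h import *
print(ctrl.get_obs()['grasp_force'])"
```

```text
15.95 F [-10.57   0.11   2.55] sd [0.36 0.35 0.34] pos [ 446.28 -227.01   29.31]
5.360931605100632
```

Call:
arm_command(rows=[0, 0, 0, 0.003, 0, 0, -1, 0, 0, 0, 0.003, 0, 0, -1])

```text
t: 16.2
ee_pos: [446.3, -226.9, 29.3]
orientation: [-3.138, -0.006, 0.013]
ft_force: [-12.9, -0.6, 2.4]
width: 0.6
grasp_force: 5.7
```

```bash
python3 f.py 8; python3 -c "
from h import *
print(ctrl.get_obs()['grasp_force'])"
```

```text
16.55 F [-11.77  -0.08   2.74] sd [0.63 0.55 0.5 ] pos [ 446.29 -226.94   29.27]
5.697152987122536
```

Call:
arm_command(rows=[0, 0, 0, 0.002, 0, 0, -1, 0, 0, 0, 0.002, 0, 0, -1])

```text
t: 16.8
ee_pos: [446.3, -226.9, 29.2]
orientation: [-3.138, -0.006, 0.013]
ft_force: [-12.3, -0.6, 3.7]
width: 0.4
grasp_force: 6.0
```

Call:
arm_command(rows=[0, 0, 0, 0.002, 0, 0, -1, 0, 0, 0, 0.002, 0, 0, -1, 0, 0, 0, 0.002, 0, 0, -1])

```text
t: 17.1
ee_pos: [446.3, -226.9, 29.2]
orientation: [-3.138, -0.006, 0.013]
ft_force: [-13.1, -0.4, 3.5]
width: 0.4
grasp_force: 6.3
```

```bash
python3 f.py 6; python3 -c "
from h import *
print(ctrl.get_obs()['grasp_force'])"
```

```text
17.35 F [-12.52  -0.47   3.31] sd [0.68 0.6  0.52] pos [ 446.3  -226.92   29.25]
6.247771382331848
```

Call:
arm_command(rows=[0, 0, 0, 0.002, 0, 0, -1, 0, 0, 0, 0.002, 0, 0, -1])

```text
t: 17.6
ee_pos: [446.3, -226.9, 29.2]
orientation: [-3.138, -0.006, 0.014]
ft_force: [-13.2, -1.7, 4.3]
width: 0.5
grasp_force: 6.5
```

```bash
python3 f.py 5; python3 -c "
from h import *
print(ctrl.get_obs()['grasp_force'])"
```

```text
17.8 F [-12.8   -0.98   3.78] sd [0.33 0.44 0.31] pos [ 446.3  -226.9    29.24]
6.5160298347473145
```

Call:
arm_command(rows=[0, 0, 0, 0.002, 0, 0, -1, 0, 0, 0, 0.002, 0, 0, -1, 0, 0, 0, 0.002, 0, 0, -1])

```text
t: 18.15
ee_pos: [446.3, -226.9, 29.2]
orientation: [-3.138, -0.006, 0.014]
ft_force: [-13.4, -2.0, 3.6]
width: 0.2
grasp_force: 6.8
```

Call:
arm_command(rows=[0, 0, 0, 0.002, 0, 0, -1, 0, 0, 0, 0.002, 0, 0, -1, 0, 0, 0, 0.002, 0, 0, -1])

```text
t: 18.45
ee_pos: [446.3, -226.8, 29.2]
orientation: [-3.138, -0.007, 0.015]
ft_force: [-14.1, -0.1, 5.3]
width: 0.2
grasp_force: 7.0
```

```bash
python3 f.py 5; python3 -c "
from h import *
print(ctrl.get_obs()['grasp_force'])"
```

```text
18.65 F [-14.15  -0.59   4.67] sd [0.37 0.53 0.61] pos [ 446.32 -226.87   29.21]
7.046279087662697
```

No slip yet, but the tool is pressing the cup down by about 4.7 N, which adds drag. I ease that off by raising slightly and press again.

Call:
arm_command(rows=[0, 0, 0, 0, 0, -0.003, -1, 0, 0, 0, 0, 0, -0.006, -1, 0, 0, 0, 0, 0, -0.006, -1])

```text
t: 19.0
ee_pos: [446.7, -226.9, 29.5]
orientation: [-3.138, -0.006, 0.014]
ft_force: [-10.7, -0.8, -0.2]
width: 0.4
grasp_force: 5.8
```

```bash
python3 f.py 5; python3 -c "
from h import *
print(ctrl.get_obs()['grasp_force'])"
```

```text
19.2 F [-11.31  -0.57   0.13] sd [0.29 0.17 0.25] pos [ 446.67 -226.88   29.45]
5.863985046744347
```

The drag came off and the stop took about 5.5 N, giving about 0.35 mm (limit 1.5 mm). The nose is firmly home. I withdraw straight back and check.

Call:
arm_command(rows=[0, 0, 0, -0.02, 0, 0, -1, 0, 0, 0, -0.1, 0, 0, -1, 0, 0, 0, -0.3, 0, 0, -1, 0, 0, 0, -0.3, 0, 0, -1])

```text
t: 19.65
ee_pos: [426.0, -228.4, 30.7]
orientation: [-3.141, -0.005, 0.001]
ft_force: [1.0, 0.5, 0.8]
width: 0.6
grasp_force: 0.0
```

Call:
arm_command(rows=[0, 0, 0, 0, 0, -0.3, -1, 0, 0, 0, 0, 0, -0.7, -1, 0, 0, 0, 0, 0, -0.7, -1, 0, 0, 0, 0, 0, -0.7, -1, 0, 0, 0, 0, 0, -0.7, -1])

```text
t: 20.15
ee_pos: [427.2, -228.5, 86.2]
orientation: [-3.141, -0.006, 0.0]
ft_force: [-0.5, 0.3, 0.1]
width: 0.6
grasp_force: 0.0
```

```bash
python3 - <<'E'
from h import *
im,d,K,C=look('wrist','w10'); o=ctrl.get_obs(); print(o['t'],o['ee_pos'],o['ft_force'])
for v in range(60,250,6): 
    p=dep(K,C,d,278,v); r=np.nonzero(im[v,250:310,0]>150)[0]+250; print(v,p.round(1),im[v,278],r.min() if len(r) else 0,r.max() if len(r) else 0)
E
```

```text
20.2 [ 426.96050345 -228.41419381   85.97175854] [0.14114887 0.02447921 0.32501236]
60 [ 534.5 -228.1   60.9] [213 203 195] 261 293
66 [ 531.9 -228.1   58.3] [212 203 195] 261 293
72 [ 528.7 -228.1   60. ] [211 202 195] 261 292
78 [ 525.5 -228.1   60.5] [211 202 195] 262 292
84 [ 522.3 -228.1   61.9] [211 201 193] 262 292
90 [ 519.4 -228.1   59.4] [211 203 195] 262 292
96 [ 516.3 -228.1   59. ] [212 201 194] 262 292
102 [ 513.1 -228.1   60. ] [211 201 194] 262 292
108 [ 509.9 -228.1   60.3] [210 201 194] 262 292
114 [ 506.6 -228.1   60.9] [209 200 192] 262 292
120 [ 503.4 -228.1   60.1] [210 201 192] 262 292
126 [ 500.1 -228.1   60.3] [209 200 192] 262 292
132 [ 496.7 -228.1   60.5] [209 199 192] 250 309
138 [ 493.4 -228.1   60.4] [210 200 192] 250 309
144 [ 490.  -228.1   60.7] [208 199 190] 250 309
150 [ 486.5 -228.1   60.1] [209 200 193] 250 309
156 [ 483.1 -228.2   60.5] [208 199 191] 250 309
162 [ 479.5 -228.2   59.2] [207 198 190] 250 309
168 [ 476.2 -228.2   61. ] [208 199 191] 263 291
174 [ 472.4 -228.2   59.8] [209 200 191] 263 291
180 [ 468.5 -228.2   58. ] [179 137  62] 270 286
186 [ 464.7 -228.2   57.4] [224 180  81] 250 305
192 [ 460.8 -228.2   56.4] [219 174  76] 250 305
198 [ 443.8 -228.    -0.9] [166 145 124] 250 305
204 [ 439.  -228.    -0.6] [170 149 127] 250 305
210 [ 433.9 -228.    -0.9] [171 148 125] 250 305
216 [ 428.9 -228.    -1.1] [171 147 124] 250 305
222 [ 423.8 -228.    -1.2] [170 147 126] 250 305
228 [ 418.6 -228.    -1.1] [170 147 126] 250 305
234 [ 413.5 -228.    -1. ] [220 196 170] 250 305
240 [ 4.085e+02 -2.280e+02 -4.000e-01] [221 196 171] 250 305
246 [ 402.8 -228.    -1.5] [221 194 171] 250 305
```

The barrel lies level and straight in the V (top 60.3 mm, y −228.2 throughout). Its shoulder is at x≈470 and its tail at about 458.4, so the nose is at about 604.4, on the stop. I hand in the job.

```bash
python3 -c "
from workcell import ctrl
print(ctrl.close_job())"
```

```text
the job is handed in; nothing more can be done
None
```

I pressed the barrel home against the back stop, bedded in the V under the roller, then let go and handed the job in; the stop gave about 0.35 mm by my estimate (limit 1.5 mm), and the hand-in returned no verdict.

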